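Set the heater module on the two-bar test stand

ROBOT

A 6-joint arm with a two-finger parallel gripper is mounted at the origin on the work surface. World frame = base frame: x ahead of the robot, y to its left, z up, the work surface at z = 0. Lengths are in m, angles in degrees, forces in N, time in s.
With the tool pointing down it reaches from about 0.4 to 0.825 m from the base axis. Payload 7 kg.
Tool frame: the origin (TCP) lies midway between the tips of the shut fingers; the grasp point (between the pads) lies 19 mm behind it; z points along the fingers, y is the direction in which the jaws open and shut (so a half turn about z gives the same grasp; the last joint's range is limited). The gripper opens to 88 mm and grips with 3 to 60 N. Pads are 19 mm wide; open, the fingers measure 130 mm over their backs; the gripper's body (78 mm by 193 mm) begins 47 mm behind the grasp point.
Start: joints at [91.335, 20.546, 0.682, 0, -70.136, -16.507], TCP at [0.177, 0.651, 0.227] pointing down, gripper open.
Joint ranges: [-176.03, 176.03], [-82.01, 121.73], [-58.28, 71.71], [-173.87, 95.51], [-174.79, -0.11], [-173.66, 173.66]. Speed limits (degrees/s): [136.94, 136.94, 172.46, 180, 180, 180].

INTERFACE

Orientations are given as [roll, pitch, yaw] about the fixed x, y, z axes, in that order (R = Rz(yaw) Ry(pitch) Rx(roll)).
In Python, from plant import ctrl gives the robot as it stands. The module is installed in compiled form; this text tells all that it offers.
- The arm moves only by the tool arm_command, never from a script. Its argument "targets" is a list that holds one entry, the list of rows, each a list of 7 numbers: the turn, a rotation vector about the world's x, y, z in rad, then the shift along the world's x, y, z in cm, then the opening, from 0 (shut) to 1 (fully open). A call has 1 to 8 rows; each row is the pose to reach, as a shift and turn from the pose commanded when the call began; what a row does not reach only later rows make up. A row lasts 1/12 s, in which the tool goes at most 41.7 mm and 7.16 degrees, less where a joint would pass 70% of its speed; a pose out of reach is approached as far as the arm can. A call with a gripper value outside its range is refused whole. The fingers move at their own pace and stop on an object; the grip force is fixed at half the most. Time passes only in rows, so rows that repeat a pose let the fingers close. It gives the time, the measured TCP pose, the force and the opening at its end, in the units of the state.
- ctrl.get_obs(): the state, without advancing time (a new reading comes with each control period).
- ctrl.snapshot(name): name is "scene" or "top" or "wrist"; returns the picture (400x640x3 uint8, blue, green, red); there is no depth.
- ctrl.camera_model(name): a dict with "K" (3x3 intrinsics, pixels), "xyz" and "rotation" of the camera in the world. Camera axes: x right, y up, looking along -z (the intrinsics and any distortion apply to the point x, -y, -z); pixel columns grow to the right and rows downward; lengths in m; the calibration is good to about 2 mm. The wrist camera is an equidistant fisheye: a pixel r from the principal point sees the ray r / f radians off the axis. A picture is of the moment at which its call begins: read the wrist's pose just before it. camera_model takes no time and is no camera call; for the wrist camera it gives the pose at the moment of the call.
- ctrl.close_job(): hands the job in, once; it reports no verdict.
The state is a dict: "clock": time; "joint_pos": joint angles; "qvel": joint speeds; "tau": joint torques, N m; "tool_pos": TCP position; "orientation": TCP orientation; "force": force on the tool from outside, world axes, zero at the start; "moment": the same for the moment, N m; "opening": finger opening in m.
Only numpy, scipy, OpenCV 4.12 (cv2) and the standard library are available. Lean on these libraries where they do the work, as an engineer would, in place of code of your own. Each camera call takes 0.05 s, during which the arm holds its last target. There are 200 camera calls.

TASK

Pull the yellow tab of the test stand out to its stop so that the two white support bars stand far enough apart, then lay the orange-topped module, orange cover up, across both bars with its lower block hanging between them, centred and square on the stand. Lower it gently, do not drop it, let go, and leave the slide out at its stop. Leave the blue-topped module and the wrench where they are.

Things in the scene. Friction and masses are not known exactly. Their poses are not given: they have to be found in the camera images.
- stand: Fixed stand, dark base 220 x 90 x 12 mm. Origin at bench height, midway between the two bars when the slide is out. x: the direction in which the tab is pulled; z up. Two white bars, each 10 mm wide (x), 70 mm long (y), tops at z = 95 mm, on 36 mm wide webs: the fixed one at x = -70 mm, the moving one at x = 5 mm + slide value (+70 mm when out). Between them nothing is above 44 mm.
- slide (a joint): Travel of the slide (moving bar and yellow tab together) along the stand's +x, in m: 0 pushed in, 0.065 at its stop; starts at 0 to 0.015. A return spring (1 to 2 N inwards) is outweighed by a friction brake (5 N), so it stays where it is left; pulling out takes 6 to 8 N.
- pull_tab (a point): Point on the yellow tab of the slide, on its centre line, 12 mm below its top. The tab is an upright plate 12 mm thick (stand's x), 44 mm wide (y), top 77 mm above the bench, on a steel slide whose top is 44 mm above the bench. It stands 70 mm farther out (+x) than the moving bar, with free air between them above 44 mm.
- rest (a point): Point on the stand midway between the two bars when the slide is out, at the level of their tops (95 mm above the bench). Axes as stand. The seated module's origin lies 20 mm below this point.
- module: Loose orange-covered module, 0.5 to 0.75 kg. Plate 180 mm long (its x), 60 mm wide (y): aluminium 20 to 40 mm above its origin, orange cover 40 to 52 mm. Below it a centred orange block 108 x 54 mm, 20 mm high. Origin: centre of the block's underside; z up, out of the cover. It starts standing on its block on the bench, among other things. Either end may go to either bar.
- spare: Loose module of the same shape and size with blue cover and block; not to be used or moved. Origin as module.
- wrench: Loose steel wrench lying on the bench, about 180 mm long along its x; bystander.
Things that resemble listed ones, but are neither listed nor needed, are in the scene too. Leave any red look-alike of the stand alone.

How it is judged:
By the outcome, as a careful person would: the job done as asked, in the order asked, and still so for the second after the job is handed in, with the robot touching nothing.
It also fails if it takes over 59 s, if anything falls off the work surface, if the arm or the gripper's body presses on something with over 40 N, if the wrist force passes 120 N, or if a joint passes its speed limit or range.

## Working session

There is one attempt and no reset: what is moved stays moved. The work goes in short steps, Python scripts to look and compute and a tool call to move; the robot and the scene stay as the last step left them, time stands still between calls to the robot, and variables do not carry over. Pictures are saved under pics/ and viewed, about 8 in all and at most 12, crops included, and the job is handed in when it is done.

Besides the shell and the picture viewer there is one more tool, called after "Emit:" by a JSON object that holds its "fn" and its "kwargs". arm_command: Moves the arm, as the interface text tells. Its arguments: {"type":"object","properties":{"targets":{"type":"array","items":{"type":"array","items":{"type":"array","items":{"type":"number"}}}}},"required":["targets"]}

```bash
mkdir -p pics
cat > h.py <<'E'
import numpy as np, cv2
from plant import ctrl
def cam(n):
    m=ctrl.camera_model(n); return np.array(m["K"]),np.array(m["xyz"]),np.array(m["rotation"]),m
def ray(n,u,v,c=None):
    K,t,R,_=c or cam(n)
    x=(u-K[0,2])/K[0,0]; y=(v-K[1,2])/K[1,1]
    if n=="wrist":
        r=np.hypot(x,y); s=np.sin(r)/r if r>1e-9 else 1
        d=np.array([x*s,-y*s,-np.cos(r)])
    else: d=np.array([x,-y,-1.])
    return t,R@d
def onz(n,u,v,z,c=None):
    t,d=ray(n,u,v,c); return t+d*(z-t[2])/d[2]
E
python3 - <<'E'
from h import *
print(ctrl.get_obs())
for n in("scene","top","wrist"):
    print(n,ctrl.camera_model(n)); cv2.imwrite(f"pics/{n}0.png",ctrl.snapshot(n))
E
```

```text
{'clock': 0.0, 'joint_pos': array([ 9.13340895e+01,  2.05897505e+01,  6.33801187e-01, -1.99343461e-02,
       -7.01339018e+01, -1.65063343e+01]), 'qvel': array([ 0.01560011, -0.0552205 , -0.01087851, -0.0164243 ,  0.08577961,
       -0.02507267]), 'tau': array([-3.00520887e-04, -5.82728148e+01,  2.93062985e+01,  6.99721590e+00,
        7.21115386e-03, -1.57540599e-04]), 'tool_pos': array([0.17656742, 0.65100219, 0.22564248]), 'orientation': array([ 1.79908527e+02, -7.56372756e-03, -1.51790276e+01]), 'force': array([0.26312048, 0.31430999, 0.0425457 ]), 'moment': array([-0.01830418,  0.0209458 , -0.01390683]), 'opening': 0.08738816858288868}
scene {'K': array([[406.69839905,   0.        , 319.80980996],
       [  0.        , 406.69839905, 195.96786778],
       [  0.        ,   0.        ,   1.        ]]), 'xyz': array([1.09315324, 0.97528601, 0.76045248]), 'rotation': array([ 57.45446588,  -0.48807354, 146.73135608])}
top {'K': array([[406.61114628,   0.        , 325.1695814 ],
       [  0.        , 406.61114628, 202.8379123 ],
       [  0.        ,   0.        ,   1.        ]]), 'xyz': array([0.43954451, 0.09223698, 1.24236259]), 'rotation': array([  2.33066388,  -1.31812962, -90.31283405])}
wrist {'K': array([[309.70691629,   0.        , 316.16703661],
       [  0.        , 309.70691629, 197.17008052],
       [  0.        ,   0.        ,   1.        ]]), 'xyz': array([0.24284857, 0.63350936, 0.38419347]), 'rotation': array([ -14.86944567,   -0.11275556, -105.22098464])}
```

View pics/top0.png

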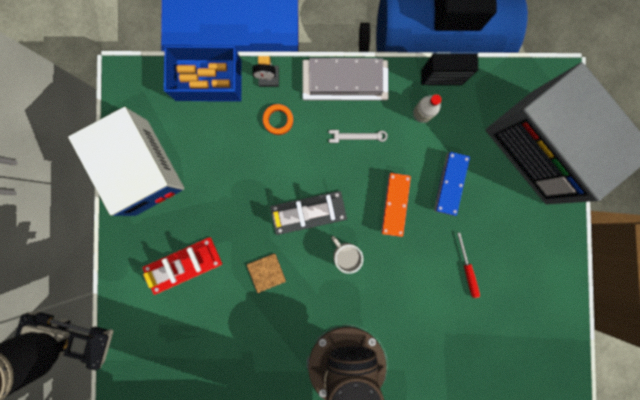

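View pics/scene0.png

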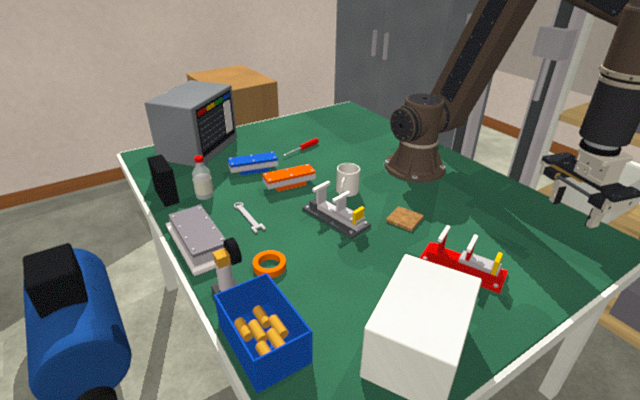

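The top view shows these candidates:
- Stand: the dark one at (308,212), with its yellow tab at (277,218). The red look-alike is at (182,265), with its yellow tab at (149,278).
- Module: the orange plate at (396,205). It could be confused with the orange ring (277,119), the blue spare (452,183) and the grey box (345,78).

By the description I choose the dark stand and the orange plate. Next I measure both and check them in a crop.

```bash
cat >> h.py <<'E'
from scipy.spatial.transform import Rotation as Ro
_cam=cam
def cam(n):
    K,t,R,m=_cam(n); return K,t,Ro.from_euler("xyz",R,degrees=True).as_matrix(),m
def blobs(im,lo,hi,amin=20,box=None):
    m=cv2.inRange(cv2.cvtColor(im,cv2.COLOR_BGR2HSV),np.array(lo),np.array(hi))
    if box: k=np.zeros_like(m); x0,y0,x1,y1=box; k[y0:y1,x0:x1]=m[y0:y1,x0:x1]; m=k
    cs,_=cv2.findContours(m,cv2.RETR_EXTERNAL,cv2.CHAIN_APPROX_NONE)
    return [c for c in cs if cv2.contourArea(c)>=amin]
def rect(n,c,z,cm=None):
    "contour -> world min-area rect on plane z: centre, long, short (mm), long-axis angle"
    cm=cm or cam(n)
    p=np.array([onz(n,u,v,z,cm)[:2] for u,v in c[:,0,:].astype(float)])*1000
    (cx,cy),(w,h),a=cv2.minAreaRect(p.astype(np.float32))
    if w<h: w,h,a=h,w,a+90
    return np.round([cx,cy,w,h,(a+90)%180-90],1)
E
python3 - <<'E'
from h import *
im=cv2.imread("pics/top0.png")
print("orange",[rect("top",c,.072) for c in blobs(im,(5,150,100),(18,255,255),200,(370,160,420,250))])
print("blue",[rect("top",c,.072) for c in blobs(im,(105,150,80),(125,255,255),200,(430,140,480,225))])
B=(262,180,355,245)
print("yellow",[rect("top",c,.077) for c in blobs(im,(20,100,100),(35,255,255),10,B)])
print("bars",[(rect("top",c,.095),c[:,0].mean(0)) for c in blobs(im,(0,0,200),(180,60,255),10,B)])
print("base",[rect("top",c,.012) for c in blobs(im,(0,0,0),(180,90,110),200,B)])
cv2.imwrite("pics/crop1.png",cv2.resize(im[160:260,250:430],None,fx=4,fy=4,interpolation=cv2.INTER_CUBIC))
E
```

```text
orange [array([ 482.1, -139.3,  179.3,   63.5,   -8.1])]
blue [array([ 542.5, -306.6,  179.7,   61.9,  -14. ])]
yellow [array([441.4, 203.7,  47.6,  15.6,  11.2])]
bars [(array([458.9, 131.5, 125.9,  65.6, -63.7]), array([300.92592593, 214.91111111])), (array([473.4,  51.4,  66.5,  10.3,  13.7]), array([330.20408163, 207.24489796]))]
base [array([460.3, 115.7, 222.8,  93.6, -77.8])]
```

View pics/crop1.png

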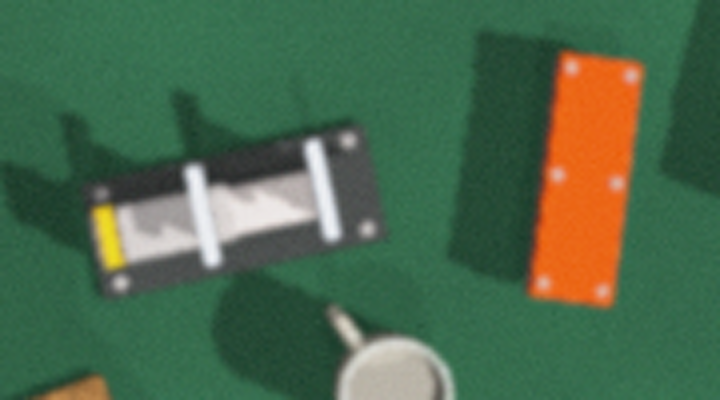

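The crop confirms the dark stand, with the yellow tab at top-view pixel (277,218), bars at (301,214) and (330,207), and the slide about 11 mm out. It also confirms the orange plate at (396,205). The measured sizes match the description. The stand's +x points to about 102°. I hover over the tab with the jaws along that axis.

Emit:
{"fn": "arm_command", "kwargs": {"targets": [[[0, 0, 0.06, 1.9, -3.2, 0, 0.45], [0, 0, 0.12, 3.8, -6.4, 0, 0.45], [0, 0, 0.18, 5.7, -9.6, 0, 0.45], [0, 0, 0.24, 7.6, -12.8, 0, 0.45], [0, 0, 0.3, 9.5, -16, 0, 0.45], [0, 0, 0.36, 11.4, -19.2, 0, 0.45], [0, 0, 0.42, 13.3, -22.4, 0, 0.45], [0, 0, 0.478, 15.2, -25.6, 0, 0.45]]]}}

```text
clock: 0.82
tool_pos: [0.3291, 0.3936, 0.2265]
orientation: [-180.0, 0.0, 12.4]
force: [0.8, 0.7, -0.4]
opening: 0.0419
```

Emit:
{"fn": "arm_command", "kwargs": {"targets": [[[0, 0, 0, 1.8, -3.2, 0, 0.45], [0, 0, 0, 3.6, -6.4, -1, 0.45], [0, 0, 0, 5.4, -9.6, -2, 0.45], [0, 0, 0, 7.2, -12.8, -3, 0.45], [0, 0, 0, 9.0, -16, -3, 0.45], [0, 0, 0, 11.2, -19.1, -3, 0.45], [0, 0, 0, 11.2, -19.1, -3, 0.45], [0, 0, 0, 11.2, -19.1, -3, 0.45]]]}}

```text
clock: 1.48
tool_pos: [0.4413, 0.2025, 0.1963]
orientation: [180.0, 0.0, 12.0]
force: [-0.7, -0.1, -0.7]
opening: 0.0392
```

Run:
```python
from h import *
o=ctrl.get_obs(); print(o["clock"],o["tool_pos"],o["orientation"],o["force"],o["opening"])
cm=cam("wrist"); im=ctrl.snapshot("wrist"); cv2.imwrite("pics/w1.png",im)
print(cm[1],cm[3]["rotation"])
for nm,lo,hi,z in(("yel",(20,100,100),(35,255,255),.077),("white",(0,0,190),(180,60,255),.095),("dark",(0,0,0),(180,90,90),.012)):
    for c in blobs(im,lo,hi,150): print(nm,c[:,0].mean(0).round(),rect("wrist",c,z,cm))
```

```text
1.4833 [0.44133195 0.20254599 0.19632517] [1.79985434e+02 2.63480407e-02 1.19852693e+01] [-0.73783283 -0.06764591 -0.65468441] 0.039232405621635956
[0.50855478 0.21719995 0.35478097] [-1.49152456e+01 -4.13847685e-02 -7.80604518e+01]
yel [356. 304.] [328.3 128.2 368.3  15.1 -78.1]
yel [315. 187.] [445.1 204.1  49.3  12.2  11.6]
white [342. 189.] [459.1 176.6  48.8  31.7 -78.1]
white [479. 189.] [480.4  52.   57.3  10.8  11.5]
white [407. 191.] [460.8 113.1  70.   55.8  11.8]
white [524.  32.] [648.5  25.3 131.9  26.8 -89.6]
white [11. 37.] [579.3 625.8 129.   72.3  22.8]
dark [334. 297.] [ 145.   137.8 1334.   511.8  -79.3]
dark [379. 156.] [462.6 116.9 217.1  87.7 -77.6]
dark [ 12. 104.] [474.2 717.8  93.6  30.3 -61.7]
```

View pics/w1.png

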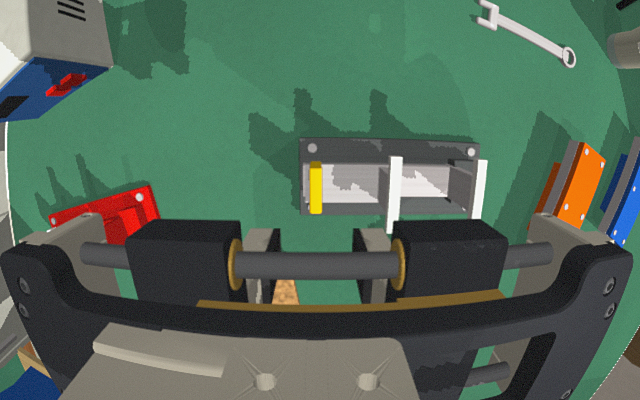

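The wrist view shows the stand squarely. The yellow tab is at (315,187) and the bars at (393,195) and (479,190). Tab centre is about (442,204) mm in both views, and the yaw is 102°. Next I descend to grip the tab.

Emit:
{"fn": "arm_command", "kwargs": {"targets": [[[0, 0, 0, 0.1, 0.1, -3.6, 0.45], [0, 0, 0, 0.1, 0.1, -7.2, 0.45], [0, 0, 0, 0.1, 0.1, -10.8, 0.45], [0, 0, 0, 0.1, 0.1, -13.5, 0.45], [0, 0, 0, 0.1, 0.1, -14.5, 0.45], [0, 0, 0, 0.1, 0.1, -14.5, 0.45], [0, 0, 0, 0.1, 0.1, -14.5, 0], [0, 0, 0, 0.1, 0.1, -14.5, 0]]]}}

```text
clock: 2.2
tool_pos: [0.442, 0.2068, 0.0525]
orientation: [-180.0, -0.1, 12.3]
force: [0.6, 0.4, 0.7]
opening: 0.0309
```

Emit:
{"fn": "arm_command", "kwargs": {"targets": [[[0, 0, 0, 0, 0, 0, 0], [0, 0, 0, 0, 0, 0, 0], [0, 0, 0, 0, 0, 0, 0]]]}}

```text
clock: 2.45
tool_pos: [0.4423, 0.2055, 0.0527]
orientation: [-180.0, -0.1, 12.2]
force: [2.1, -2.3, 5.6]
opening: 0.0116
```

Emit:
{"fn": "arm_command", "kwargs": {"targets": [[[0, 0, 0, -0.12, 0.59, 0, 0], [0, 0, 0, -0.25, 1.17, 0, 0], [0, 0, 0, -0.37, 1.76, 0, 0], [0, 0, 0, -0.5, 2.35, 0, 0], [0, 0, 0, -0.62, 2.93, 0, 0], [0, 0, 0, -0.75, 3.52, 0, 0], [0, 0, 0, -0.87, 4.11, 0, 0], [0, 0, 0, -1.0, 4.69, 0, 0]]]}}

```text
clock: 3.12
tool_pos: [0.4324, 0.2518, 0.0527]
orientation: [180.0, -0.1, 12.2]
force: [5.1, -6.6, 5.3]
opening: 0.0118
```

Emit:
{"fn": "arm_command", "kwargs": {"targets": [[[0, 0, 0, -0.06, 0.29, 0, 0], [0, 0, 0, -0.06, 0.29, 0, 0]]]}}

```text
clock: 3.28
tool_pos: [0.4317, 0.2553, 0.0527]
orientation: [180.0, -0.1, 12.2]
force: [0.9, -2.0, 5.7]
opening: 0.0117
```

Emit:
{"fn": "arm_command", "kwargs": {"targets": [[[0, 0, 0, -0.06, 0.29, 0, 0], [0, 0, 0, -0.06, 0.29, 0, 0]]]}}

```text
clock: 3.45
tool_pos: [0.4313, 0.2568, 0.0526]
orientation: [179.9, -0.0, 12.2]
force: [6.1, -9.7, 6.6]
opening: 0.0118
```

Emit:
{"fn": "arm_command", "kwargs": {"targets": [[[0, 0, 0, -0.06, 0.29, 0, 0], [0, 0, 0, -0.06, 0.29, 0, 0], [0, 0, 0, -0.06, 0.29, 0, 0]]]}}

```text
clock: 3.7
tool_pos: [0.4311, 0.2573, 0.0526]
orientation: [179.7, 0.0, 12.2]
force: [14.7, -20.0, 7.0]
opening: 0.012
```

Emit:
{"fn": "arm_command", "kwargs": {"targets": [[[0, 0, 0, -0.06, 0.29, 0, 0], [0, 0, 0, -0.06, 0.29, 0, 0], [0, 0, 0, -0.06, 0.29, 0, 0]]]}}

```text
clock: 3.95
tool_pos: [0.4309, 0.2577, 0.0525]
orientation: [179.5, 0.1, 12.2]
force: [22.4, -30.7, 8.5]
opening: 0.012
```

The stop is reached: the force is climbing and the tab has stopped moving. I relax slightly, open, and rise.

Emit:
{"fn": "arm_command", "kwargs": {"targets": [[[0, 0, 0, 0.06, -0.29, 0, 0], [0, 0, 0, 0.07, -0.35, 0, 0], [0, 0, 0, 0.07, -0.35, 0, 0.45], [0, 0, 0, 0.07, -0.35, 0, 0.45], [0, 0, 0, 0.07, -0.35, 0, 0.45], [0, 0, 0, 0.07, -0.35, 0, 0.45], [0, 0, 0, 0.07, -0.35, 0, 0.45]]]}}

```text
clock: 4.53
tool_pos: [0.43, 0.2608, 0.0518]
orientation: [-180.0, -0.0, 12.2]
force: [-0.3, 0.0, -0.2]
opening: 0.0373
```

Emit:
{"fn": "arm_command", "kwargs": {"targets": [[[0, 0, 0, 0, 0, 1.5, 0.45], [0, 0, 0, 0, 0, 5, 0.45], [0, 0, 0, 0, 0, 9, 0.45], [0, 0, 0, 0, 0, 13, 0.45], [0, 0, 0, 0, -2, 16, 1], [0, 0, 0, 0, -4, 16, 1], [0, 0, 0, 0, -5, 16, 1], [0, 0, 0, 0, -5, 16, 1]]]}}

```text
clock: 5.2
tool_pos: [0.4294, 0.2092, 0.2118]
orientation: [-180.0, -0.0, 12.2]
force: [-0.3, -0.2, -1.0]
opening: 0.0608
```

Run:
```python
from h import *
o=ctrl.get_obs(); print(o["clock"],o["tool_pos"],o["orientation"],o["joint_pos"],o["opening"])
cm=cam("wrist"); im=ctrl.snapshot("wrist"); cv2.imwrite("pics/w2.png",im)
for nm,lo,hi,z in(("yel",(20,100,100),(35,255,255),.077),("white",(0,0,205),(180,60,255),.095),("dark",(0,0,0),(180,90,90),.012),("orange",(5,150,100),(18,255,255),.072)):
    for c in blobs(im,lo,hi,150): print(nm,c[:,0].mean(0).round(),rect("wrist",c,z,cm))
```

```text
5.2 [0.42938851 0.2092001  0.21179423] [-1.79951188e+02 -1.09670385e-02  1.21577020e+01] [ 4.96234770e+01  2.28739340e+00 -2.46444064e+01 -3.59855447e-02
 -6.30298082e+01  5.25505393e+01] 0.06081807095213693
yel [380. 303.] [316.4  83.9 388.1  15.7 -77.9]
yel [271. 174.] [433.4 255.2  47.7  15.7  10.9]
white [300. 177.] [447.3 222.5  48.5  32.2 -78. ]
white [480. 182.] [474.2  50.7  70.3  10.6  11.9]
white [378. 176.] [455.1 140.5 107.3  69.2 -78.1]
white [566.  54.] [647.8 -31.5  21.7  20.8  50.7]
white [ 8. 57.] [542.  643.8  86.5  77.8  19.7]
white [514.  25.] [645.8  36.1 109.2  26.2  87.9]
dark [336. 298.] [ 118.1  142.4 1392.4  536.5  -79. ]
dark [460. 177.] [467.2  29.3  46.2  36.8   2.2]
dark [395. 139.] [490.8 122.8 216.6  30.  -78.1]
dark [19. 96.] [468.  728.9 129.2  29.7 -61. ]
dark [625.   5.] [ 880.  -281.7  124.1   25.3  -57.6]
orange [543. 187.] [488.6 -59.1  88.5  11.6  -8.6]
orange [577. 181.] [ 512.  -121.5  112.2   66.2   -8.3]
```

View pics/w2.png

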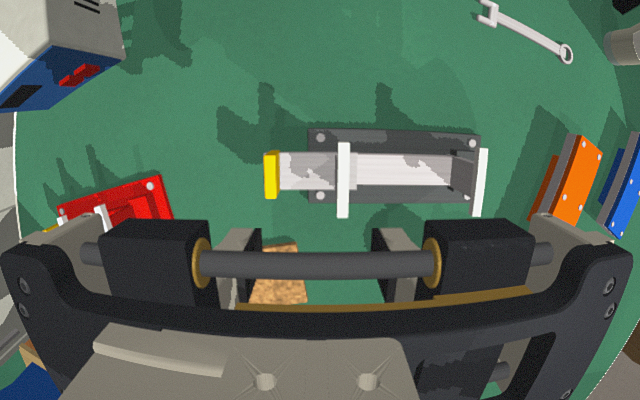

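Now the view shows the tab at (271,174) and the moving bar at (343,180). The tab is now about 210 mm from the fixed bar, as it must be with the slide out. Next I hover over the orange module.

Emit:
{"fn": "arm_command", "kwargs": {"targets": [[[0, 0, -0.04, 0.6, -3.9, 0, 1], [0, 0, -0.08, 1.2, -7.8, 0, 1], [0, 0, -0.13, 1.8, -11.7, 0, 1], [0, 0, -0.18, 2.4, -15.6, 0, 1], [0, 0, -0.22, 3.0, -19.5, 0, 1], [0, 0, -0.26, 3.6, -23.4, 0, 1], [0, 0, -0.31, 4.4, -27.3, 0, 1], [0, 0, -0.355, 5.1, -31.0, 0, 1]]]}}

```text
clock: 5.92
tool_pos: [0.4811, -0.101, 0.2106]
orientation: [180.0, 0.1, -8.2]
force: [1.9, 1.0, -0.1]
opening: 0.0878
```

Emit:
{"fn": "arm_command", "kwargs": {"targets": [[[0, 0, 0, 0.1, -3, 0, 1], [0, 0, 0, 0.1, -3.8, 0, 1], [0, 0, 0, 0.1, -3.8, 0, 1], [0, 0, 0, 0.1, -3.8, 0, 1]]]}}

```text
clock: 6.25
tool_pos: [0.4819, -0.1375, 0.2105]
orientation: [180.0, 0.1, -8.2]
force: [0.8, 0.2, -0.1]
opening: 0.0874
```

Run:
```python
from h import *
o=ctrl.get_obs(); print(o["clock"],o["tool_pos"],o["orientation"],o["joint_pos"],o["opening"])
cm=cam("wrist"); im=ctrl.snapshot("wrist"); cv2.imwrite("pics/w3.png",im)
for c in blobs(im,(5,150,100),(18,255,255),150): print(c[:,0].mean(0).round(),cv2.boundingRect(c),rect("wrist",c,.072,cm))
```

```text
6.25 [ 0.48188379 -0.13746094  0.21048531] [ 1.79984236e+02  1.11368427e-01 -8.19607907e+00] [ 6.57239477e+00  4.79545545e+00 -2.21011940e+01 -1.47260046e-02
 -6.32150590e+01  7.52381905e+01] 0.08744977936726983
[323. 173.] (294, 94, 60, 159) [ 490.7 -145.7  161.1   56.8   -8.1]
[63. 42.] (40, 13, 46, 59) [713.5 147.1  92.3  75.1  66.9]
```

View pics/w3.png

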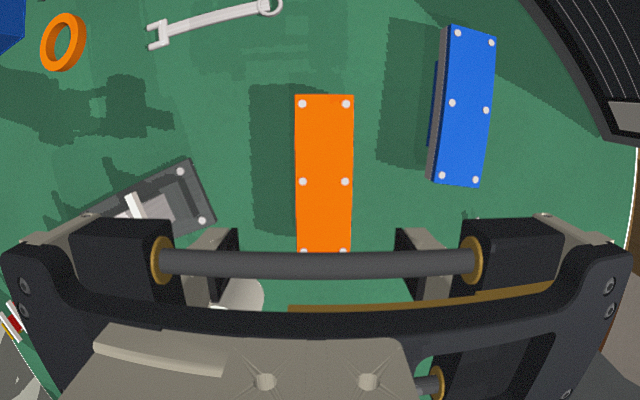

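The orange module sits squarely under the camera. Its mid screws are at (302,181) and (345,181). The near end is hidden by the gripper, so I use the mid screws for the centre.

Run:
```python
from h import *
im=cv2.imread("pics/w3.png"); cm=cam("wrist")
for c in blobs(im,(0,0,170),(180,90,255),6,(290,90,358,200)):
    M=cv2.moments(c); u,v=M["m10"]/M["m00"],M["m01"]/M["m00"]; print(round(u,1),round(v,1),(onz("wrist",u,v,.072,cm)*1000).round(1))
im=cv2.imread("pics/top0.png")
m=cv2.resize(im[165:245,375:418],None,fx=4,fy=4,interpolation=cv2.INTER_CUBIC)
for c in blobs(m,(0,0,150),(180,120,255),10):
    M=cv2.moments(c); u,v=M["m10"]/M["m00"]/4+375,M["m01"]/M["m00"]/4+165; print("top",round(u,1),round(v,1),(onz("top",u,v,.072)*1000).round(1))
```

```text
344.5 181.0 [ 483.9 -165.2   72. ]
302.4 180.9 [ 489.8 -124.3   72. ]
345.6 103.5 [ 558.6 -176.    72. ]
301.8 103.1 [ 564.7 -134.9   72. ]
top 400.6 232.7 [ 400.  -152.1   72. ]
top 385.8 230.7 [ 405.8 -109.2   72. ]
top 404.2 205.7 [ 477.7 -163.6   72. ]
top 389.4 203.6 [ 484.1 -120.6   72. ]
top 407.7 178.9 [ 555.4 -175.    72. ]
top 392.8 176.8 [ 561.6 -131.5   72. ]
```

Emit:
{"fn": "arm_command", "kwargs": {"targets": [[[0, 0, 0, 0, -0.5, -3.8, 1], [0, 0, 0, 0, -0.5, -7.6, 1], [0, 0, 0, 0, -0.5, -11.4, 1], [0, 0, 0, 0, -0.5, -14.5, 1], [0, 0, 0, 0, -0.5, -17, 1], [0, 0, 0, 0, -0.5, -18.6, 1], [0, 0, 0, 0, -0.5, -18.6, 1], [0, 0, 0, 0, -0.5, -18.6, 1]]]}}

```text
clock: 6.97
tool_pos: [0.4818, -0.1415, 0.0252]
orientation: [180.0, 0.1, -8.0]
force: [0.0, 0.3, 0.8]
opening: 0.0873
```

Emit:
{"fn": "arm_command", "kwargs": {"targets": [[[0, 0, 0, 0, 0, 0, 0], [0, 0, 0, 0, 0, 0, 0], [0, 0, 0, 0, 0, 0, 0], [0, 0, 0, 0, 0, 0, 0], [0, 0, 0, 0, 0, 0, 0], [0, 0, 0, 0, 0, 0, 0], [0, 0, 0, 0, 0, 0, 0]]]}}

```text
clock: 7.55
tool_pos: [0.4825, -0.143, 0.0266]
orientation: [180.0, -0.1, -8.1]
force: [-1.9, -2.2, 6.4]
opening: 0.0595
```

Gripped (59.5 mm against a 60 mm plate). I lift, then check the load and the grip.

Emit:
{"fn": "arm_command", "kwargs": {"targets": [[[0, 0, 0, 0, 0, 1, 0], [0, 0, 0, 0, 0, 3, 0], [0, 0, 0, 0, 0, 6, 0], [0, 0, 0, 0, 0, 9, 0], [0, 0, 0, 0, 0, 12, 0], [0, 0, 0, 0, 0, 15, 0], [0, 0, 0, 0, 0, 17, 0], [0, 0, 0, 0, 0, 18, 0]]]}}

```text
clock: 8.22
tool_pos: [0.4823, -0.1425, 0.2079]
orientation: [-179.9, -0.2, -8.1]
force: [1.7, 0.2, -7.4]
opening: 0.0602
```

Emit:
{"fn": "arm_command", "kwargs": {"targets": [[[0, 0, -0.1, 0, 3, 0, 0], [0, 0, -0.2, 0, 6, 0, 0], [0, 0, -0.3, 0, 9, 0, 0], [0, 0, -0.4, -0.5, 12, 0, 0], [0, 0, -0.5, -1, 15, 0, 0], [0, 0, -0.6, -1.5, 18, 0, 0], [0, 0, -0.7, -2, 20, 0, 0], [0, 0, -0.8, -2.3, 22, 0, 0]]]}}

```text
clock: 8.88
tool_pos: [0.4569, 0.0784, 0.2039]
orientation: [179.8, 0.1, -54.2]
force: [0.9, 0.1, -7.2]
opening: 0.0596
```

Emit:
{"fn": "arm_command", "kwargs": {"targets": [[[0, 0, -0.1, 0, 1.5, 0, 0], [0, 0, -0.2, 0, 3, 0, 0], [0, 0, -0.3, 0, 4, 0, 0], [0, 0, -0.42, 0, 4.25, 0, 0], [0, 0, -0.42, 0, 4.25, 0, 0], [0, 0, -0.42, 0, 4.25, 0, 0], [0, 0, -0.42, 0, 4.25, 0, 0]]]}}

```text
clock: 9.47
tool_pos: [0.4583, 0.1194, 0.2047]
orientation: [179.9, -0.0, -77.8]
force: [-0.5, -0.1, -6.9]
opening: 0.0599
```

Run:
```python
from h import *
o=ctrl.get_obs(); print(o["clock"],o["tool_pos"],o["orientation"],o["joint_pos"],o["opening"],o["force"],o["moment"])
cm=cam("wrist"); im=ctrl.snapshot("wrist"); cv2.imwrite("pics/w4.png",im)
z=o["tool_pos"][2]-.0266+.072
for c in blobs(im,(5,150,100),(18,255,255),150): print(c[:,0].mean(0).round(),cv2.boundingRect(c),rect("wrist",c,z,cm))
for c in blobs(im,(0,0,205),(180,60,255),80): print("w",c[:,0].mean(0).round(),cv2.boundingRect(c),rect("wrist",c,.095,cm),rect("wrist",c,z,cm)[:2])
print(cm[1])
```

```text
9.4667 [0.45829881 0.11936507 0.20467725] [ 1.79897046e+02 -2.23910416e-02 -7.78261833e+01] [ 3.84669058e+01  2.30408136e+00 -2.56208655e+01 -2.88673799e-02
 -6.21772765e+01 -2.62796130e+01] 0.05986605095693861 [-0.47980515 -0.06534516 -6.93190086] [ 0.07656268  0.01003428 -0.05688614]
[316. 291.] (257, 279, 120, 26) [457.5 122.7  50.7  13.   12.1]
[104. 197.] (77, 165, 54, 65) [560.7 100.9  32.2  30.2 -18.4]
[316. 158.] (248, 67, 139, 186) [468.9  68.9  71.5  50.9 -77.9]
w [152. 361.] (93, 342, 121, 34) [634.5 391.8 199.4  22.1  11.9] [541.  195.5]
w [ 25. 157.] (23, 122, 4, 71) [826.4 148.5  90.8   5.8 -89.9] [621.9  92.9]
w [473. 102.] (439, 62, 69, 81) [331.5   0.6  76.4  76.1 -75.9] [413.2  30.5]
w [79. 69.] (65, 0, 32, 138) [734.1  35.4 152.4  13.1  87.5] [583.   45.2]
[0.472822   0.05239798 0.36317348]
```

View pics/w4.png

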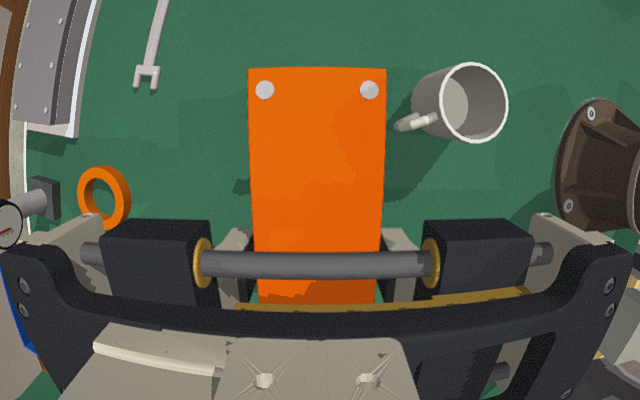

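In the wrist view the orange cover fills (248–387, 68–305), with screws at (265,90) and (369,90). It is square, but its width implies the cover sits about 17 mm lower in the hand than expected. I check with the scene camera.

Run:
```python
from h import *
im=ctrl.snapshot("scene"); cv2.imwrite("pics/s5f.png",im)
cv2.imwrite("pics/s5.png",cv2.resize(im[120:250,250:400],None,fx=5,fy=4.6,interpolation=cv2.INTER_CUBIC))
cv2.imwrite("pics/t5f.png",ctrl.snapshot("top"))
```

```text
(no output)
```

View pics/s5.png

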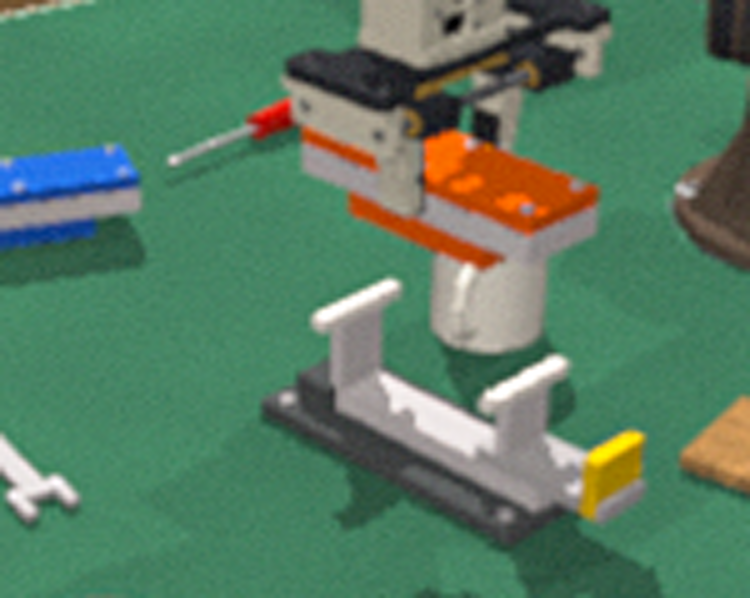

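Run:
```python
from h import *
c=cam("scene")
def proj(p):
    K,t,R,_=c; q=R.T@(np.array(p)/1000-t); return np.round([K[0,2]+K[0,0]*q[0]/-q[2], K[1,2]-K[1,1]*q[1]/-q[2]],1)
u=np.array([-.206,.978]);v=np.array([.978,.206]);t=np.array([458.3,119.4])
for z in(250,232): print(z,[tuple(proj([*(t+90*u+s*30*v),z])) for s in(1,-1)])
print("seen near(357,170.4) right(369.6,161.3)")
# bar top ends seen in crop -> world at .095
for n,(a,b) in dict(fix0=(320,325),fix1=(395,287),mov0=(487,406),mov1=(563,364),yt=(640,437)).items():
    print(n,(onz("scene",250+a/5,120+b/4.6,.095 if n!="yt" else .077,c)*1000).round(1))
T=cv2.imread("pics/t5f.png"); C=cam("top")
for b in blobs(T,(5,150,100),(18,255,255),60,(255,150,360,260)): print("top orange",cv2.boundingRect(b),rect("top",b,.25),rect("top",b,.232))
for z in(.25,.232):
    print(z,[ (onz("wrist",a,b_,z)*1000).round(1) for a,b_ in((265,90),(369,90),(248,68),(387,68))])
```

```text
250 [(np.float64(356.6), np.float64(160.6)), (np.float64(370.6), np.float64(153.6))]
232 [(np.float64(356.2), np.float64(166.5)), (np.float64(370.1), np.float64(159.4))]
seen near(357,170.4) right(369.6,161.3)
fix0 [514.8  71.2  95. ]
fix1 [447.1  54.6  95. ]
mov0 [485.2 205.2  95. ]
mov1 [417.5 190.5  95. ]
yt [414.2 260.5  77. ]
top orange (327, 193, 16, 27) [ 4.72e+02  4.64e+01  6.36e+01  3.66e+01 -4.00e-01] [ 4.726e+02  4.560e+01  6.480e+01  3.730e+01 -4.000e-01]
0.25 [array([493.3,  46.2, 250. ]), array([456.2,  38.3, 250. ]), array([501.3,  39.1, 250. ]), array([451.4,  28.4, 250. ])]
0.232 [array([496.5,  45.2, 232. ]), array([453.5,  36.1, 232. ]), array([505.8,  37. , 232. ]), array([447.9,  24.6, 232. ])]
```

That resolves the mismatch. The cover top is 52 mm above the origin, not 72 mm, so it should be at z≈0.230 in the hand, which matches the wrist view's width. With that height:
- The module is centred on the TCP within about 1 mm and is square.
- The crop shows the slide out and the stand clear.
- The seated TCP height should be about 0.1016.

I lower to just above that.

Emit:
{"fn": "arm_command", "kwargs": {"targets": [[[0, 0, 0, 0.1, 0.07, -2, 0], [0, 0, 0, 0.1, 0.07, -4, 0], [0, 0, 0, 0.1, 0.07, -6, 0], [0, 0, 0, 0.1, 0.07, -7.5, 0], [0, 0, 0, 0.1, 0.07, -8.5, 0], [0, 0, 0, 0.1, 0.07, -9.2, 0], [0, 0, 0, 0.1, 0.07, -9.7, 0], [0, 0, 0, 0.1, 0.07, -9.7, 0]]]}}

```text
clock: 10.28
tool_pos: [0.4597, 0.1203, 0.1079]
orientation: [179.9, -0.0, -78.0]
force: [-0.2, 0.1, -7.9]
opening: 0.0597
```

Emit:
{"fn": "arm_command", "kwargs": {"targets": [[[0, 0, 0, 0, 0, -0.1, 0], [0, 0, 0, 0, 0, -0.2, 0], [0, 0, 0, 0, 0, -0.3, 0], [0, 0, 0, 0, 0, -0.4, 0], [0, 0, 0, 0, 0, -0.4, 0]]]}}

```text
clock: 10.7
tool_pos: [0.46, 0.1207, 0.1047]
orientation: [-180.0, 0.0, -78.0]
force: [-0.1, 0.0, -7.1]
opening: 0.0597
```

Emit:
{"fn": "arm_command", "kwargs": {"targets": [[[0, 0, 0, 0, 0, -0.1, 0], [0, 0, 0, 0, 0, -0.2, 0], [0, 0, 0, 0, 0, -0.2, 0]]]}}

```text
clock: 10.95
tool_pos: [0.4599, 0.1206, 0.1024]
orientation: [180.0, -0.0, -78.0]
force: [-0.5, -0.5, -7.3]
opening: 0.0597
```

Emit:
{"fn": "arm_command", "kwargs": {"targets": [[[0, 0, 0, 0, 0, -0.1, 0], [0, 0, 0, 0, 0, -0.15, 0], [0, 0, 0, 0, 0, -0.15, 0]]]}}

```text
clock: 11.2
tool_pos: [0.46, 0.1207, 0.1016]
orientation: [-180.0, -0.0, -78.0]
force: [-4.3, -0.3, 2.2]
opening: 0.0597
```

Run:
```python
from h import *
o=ctrl.get_obs(); print(o["tool_pos"],o["force"],o["moment"])
im=ctrl.snapshot("scene"); cv2.imwrite("pics/s6.png",cv2.resize(im[140:250,280:400],None,fx=5,fy=5,interpolation=cv2.INTER_CUBIC))
```

```text
[0.46004153 0.12068538 0.10157293] [-4.34051255 -0.34526239  2.19506641] [ 0.04300666  1.34733322 -0.04092612]
```

View pics/s6.png

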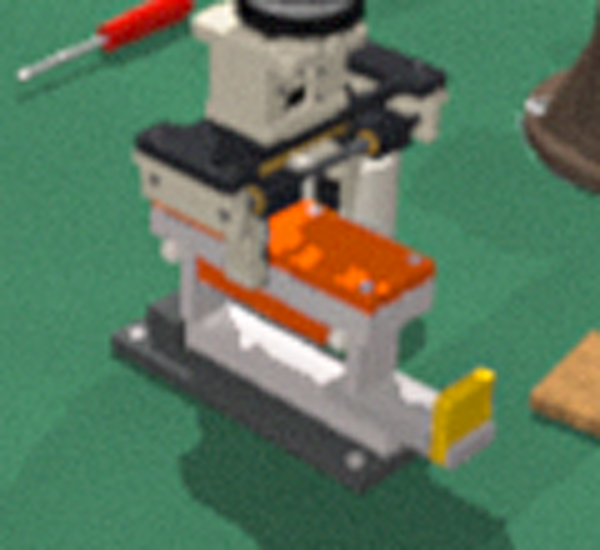

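The crop shows the plate lying on both bars with the block between them and the slide out. Contact came at the expected height. I let go and retreat straight up.

Emit:
{"fn": "arm_command", "kwargs": {"targets": [[[0, 0, 0, 0, 0, 0, 0.72], [0, 0, 0, 0, 0, 0, 0.8], [0, 0, 0, 0, 0, 0, 1], [0, 0, 0, 0, 0, 0, 1], [0, 0, 0, 0, 0, 0, 1], [0, 0, 0, 0, 0, 0, 1]]]}}

```text
clock: 11.75
tool_pos: [0.4601, 0.1207, 0.1011]
orientation: [-180.0, 0.0, -78.0]
force: [0.4, 0.3, -1.0]
opening: 0.0862
```

Emit:
{"fn": "arm_command", "kwargs": {"targets": [[[0, 0, 0, 0, 0, 1, 1], [0, 0, 0, 0, 0, 3, 1], [0, 0, 0, 0, 0, 6, 1], [0, 0, 0, 0, 0, 9, 1], [0, 0, 0, 0, 0, 12, 1], [0, 0, 0, -1, 3, 14, 1], [0, 0, 0, -2, 7, 14, 1], [0, 0, 0, -3, 11, 14, 1]]]}}

```text
clock: 12.42
tool_pos: [0.4302, 0.2319, 0.2432]
orientation: [-179.8, 0.1, -78.2]
force: [0.7, 0.9, -0.3]
opening: 0.0876
```

Emit:
{"fn": "arm_command", "kwargs": {"targets": [[[0, 0, 0, -1, 4, 0, 1], [0, 0, 0, -2, 8, 0, 1], [0, 0, 0, -3, 12, 0, 1], [0, 0, 0, -4, 16, 0, 1], [0, 0, 0, -5, 18, 0, 1], [0, 0, 0, -5, 18, 0, 1]]]}}

```text
clock: 12.92
tool_pos: [0.3785, 0.4145, 0.2402]
orientation: [180.0, -0.0, -77.8]
force: [0.7, -0.9, -1.0]
opening: 0.0877
```

Run:
```python
from h import *
o=ctrl.get_obs(); print(o["clock"],o["tool_pos"],o["force"])
im=ctrl.snapshot("top"); cv2.imwrite("pics/t7.png",cv2.resize(im[130:280,230:480],None,fx=3.2,fy=3.2,interpolation=cv2.INTER_CUBIC))
def rc(B): return [rect("top",c,.127) for c in blobs(im,(5,150,100),(18,255,255),200,B)]
print("orange",rc((250,160,360,260)))
m=cv2.resize(im[180:245,255:350],None,fx=4,fy=4,interpolation=cv2.INTER_CUBIC)
P=[]
for c in blobs(m,(0,0,140),(180,130,255),10):
    M=cv2.moments(c); u,v=M["m10"]/M["m00"]/4+255,M["m01"]/M["m00"]/4+180; p=(onz("top",u,v,.127)*1000); print(round(u,1),round(v,1),p.round(1),cv2.contourArea(c))
print("yellow",[rect("top",c,.077) for c in blobs(im,(20,100,100),(35,255,255),10,(240,190,300,250))])
print("base",[rect("top",c,.012) for c in blobs(im,(0,0,0),(180,90,110),100,(250,180,360,250))])
print("blue",[rect("top",c,.052) for c in blobs(im,(105,150,80),(125,255,255),200,(430,140,480,225))])
```

```text
12.9167 [0.3784953  0.41448539 0.24021713] [ 0.65735529 -0.8892652  -1.00878481]
orange [array([460.3, 120.8, 182.5,  63.5, -78. ])]
348.0 244.5 [370.3   4.5 127. ] 28.0
336.6 241.8 [377.9  35.7 127. ] 397.5
282.5 229.8 [411.7 183.2 127. ] 388.5
278.9 226.5 [420.7 193.1 127. ] 100.5
307.6 220.2 [437.4 114.8 127. ] 94.0
332.9 218.7 [441.3  45.4 127. ] 199.0
341.4 216.9 [445.9  21.9 127. ] 179.5
268.1 222.4 [432.  222.5 127. ] 2521.5
336.2 214.0 [454.   36.2 127. ] 106.0
275.6 210.6 [464.  202.2 127. ] 109.5
279.5 206.3 [475.9 191.4 127. ] 29.0
304.2 204.6 [480.3 124.  127. ] 93.5
332.6 198.3 [497.3  45.7 127. ] 113.0
328.3 195.7 [504.3  57.7 127. ] 52.0
336.9 195.2 [505.7  34.1 127. ] 171.0
yellow [array([430.6, 256.8,  47.7,  17.6,  12.5])]
base [array([460.4, 115.3, 223.2,  93. , -77.9])]
blue [array([ 544.3, -313.1,  182.7,   62.9,  -14.2])]
```

View pics/t7.png

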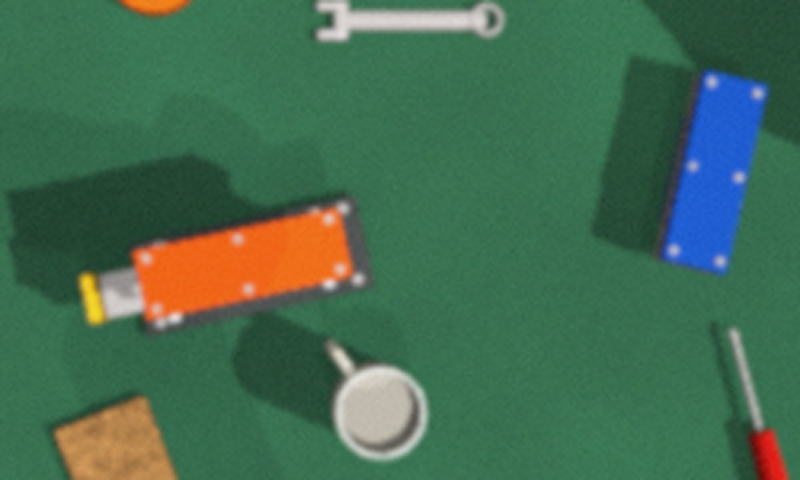

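The final view shows:
- **Module:** the orange cover lies square over the bars, with mid screws at crop (237,239) and (249,289). Its centre is about (459,119.5) mm and its yaw is -78°. The rest point is at (459.4,119.8).
- **Slide:** the tab is at crop (91,299), 209.8 mm from the fixed bar, so it is at its stop.
- **Spare and wrench:** both unmoved.
- **Gripper:** well clear.

```bash
python3 -c "
from plant import ctrl; print(ctrl.close_job())"
```

```text
the job is handed in; nothing more can be done
None
```

I pulled the yellow tab of the dark stand out to its stop, where the force rose to about 38 N with no more movement. I then laid the orange module across both bars, cover up with its block between them. I lowered it to contact, pressing with about 2 N, let go, backed off and handed the job in at about 13 s.

**Last checks (top camera):**
- **Module:** its centre is about 0.6 mm from the rest point by the screws and 1.3 mm by the cover outline. Its yaw is -78.0° against the stand's -77.9°.
- **Slide:** the tab is 209.8 mm from the fixed bar; 210 mm means fully out.
- **Bystanders:** the blue module is where it was. The wrench looks unmoved in the picture, but I did not measure it.

**Disagreements on the way:**
- I first took the module's cover top as 72 mm above the bench instead of 52 mm. The wrist view's scale showed the error before I placed the module, and the grasp was not affected.
- The scene camera put the bars about 10 mm away from where the other views did. I had picked those points by hand, so I did not use them.

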